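Free the pay-out drum and turn its label to the front

TASK

Slacken the brass wing nut that holds the blue drum on its slanted stand by about a quarter turn: it has a left-hand thread, so turn it clockwise as seen from above. Then, pressing only lightly on the black lid near its edge with a fingertip, roll the drum round until the middle of its label is at the red mark on the front of the stand. Leave the nut slack and everything else on the bench where it is.

Things in the scene. Friction and masses are not known exactly. Their poses are not given: they have to be found in the camera images.
- stand: Fixed stand, steel base 150 x 150 x 12 mm; origin under its centre on the bench, z up, its front is its own -x, roughly towards the robot. Its round deck leans 30 degrees to the front: the drum's axis starts at (0, 0, 85) mm in this frame and points along (-0.5, 0, 0.866). A low red pointer, the front mark, sticks out of the deck's front, reaching 27 mm beyond the drum's side.
- drum: Blue drum, black flat lid, diameter 100 mm, height 62 mm. Origin at the centre of its underside, own z along its axis (30 degrees from vertical), own -x towards the middle of the label. With the nut slack it turns endlessly either way with about 0.05 N m of drag and stays where it is left. The nut fills the lid out to 21 mm from its axis; the ring from there to the edge is free. Press it below 40 N.
- label (a point): Point on the drum's top edge at the middle of its label, 50 mm from the axis, in the plane of the lid. The label is white, covers 55 degrees of the drum's side and folds over the edge onto the outer 18 mm of the lid, where its middle third is yellow; a green band crosses it on the side.
- mark (a point): Point fixed to the stand, straight above the red pointer at the drum's top edge: where the label point must come (lowest point of the lid's edge, on the front side).
- nut_grip (a point): Centre of the wing nut's bar, on the drum's axis. Own z points along the axis away from the lid; the bar is 42 mm long along own x, 10 mm wide along own y, 22 mm high along z. With the nut tight it lies 24.5 mm above the lid; the hub below it is 22 mm and the washer 32 mm across. The spindle end, 8 mm across, stands 4 mm above the bar.
- nut (a joint): Turn of the wing nut in rad: up to 0.25 it is tight; grows as it is turned clockwise seen from above the lid (left-hand thread: clockwise loosens and lifts it 1.2 mm per rad). Frees the drum after about 0.5 rad, ends at a stop at 3.1. It needs about 0.2 N m and stays where it is left. At 0 the bar points front to back of the stand, along the slope.
- red_bin: Bystander: open red bin 220 x 150 x 90 mm, origin under its centre.
- small_bin: Bystander: open red bin 170 x 110 x 70 mm, origin under its centre.
- tape: Bystander: yellow roll of tape lying flat, 84 mm across, 20 mm high, origin under its centre.
- ferrules: Bystander: small clear jar, 52 mm across, 65 mm high, origin under its centre.
- cleaner: Bystander: white bottle, 56 mm across, 170 mm high, origin under its centre.
- connector: Bystander: round metal connector shell, 34 mm across, 28 mm high, origin under its centre.
- screwdriver: Bystander: screwdriver with an orange handle lying on the bench.
Not all that is in view belongs to the job. What is shaped like the stand but orange is not meant.

How it is judged:
By the outcome, as a careful person would: the job done as asked, in the order asked, and still so for the second after the job is handed in, with the robot touching nothing.
It also fails if it takes over 61 s, if anything falls off the work surface, if the arm or the gripper's body presses on something with over 40 N, if the wrist force passes 120 N, or if a joint passes its speed limit or range.

ROBOT

A 7-joint arm with a two-finger parallel gripper is mounted at the origin on the work surface. World frame = base frame: x ahead of the robot, y to its left, z up, the work surface at z = 0. Lengths are in mm, angles in degrees, forces in N, time in s.
With the tool pointing down it reaches from about 400 to 875 mm from the base axis. Payload 6.5 kg.
Tool frame: the origin (TCP) lies at the very end of the fingers, on their centre line; the grasp point (between the pads) lies 19 mm behind it; z points along the fingers, y is the line along which they close (so a half turn about z gives the same grasp; the last joint's range is limited). The gripper opens to 88 mm and grips with 3 to 60 N. Pads are 18 mm wide; open, the fingers measure 123 mm over their backs; the gripper's body (75 mm by 187 mm) begins 45 mm behind the grasp point.
Start: joints at [-73.923, 30.733, -0.252, 88.115, 0.149, 61.152, -4.079], TCP at [220.923, 611.296, 238.716] pointing down, gripper open.
Joint ranges: [-154.64, 154.64], [-21.42, 123.67], [-72.66, 72.17], [13.99, 137.28], [-74.86, 254.86], [10.95, 109.41], [-158.01, 158.01]. Speed limits (degrees/s): [136.94, 136.94, 180, 180, 180, 180, 180].

INTERFACE

Orientations are given as a 3x3 rotation matrix whose columns are the frame's x, y, z axes.
In Python, from workcell import env, eyes gives the robot as it stands. Calls block until the motion is done:
- env.reach(position, orientation): joint-space move of the TCP to a pose.
- env.movel(position, vel=150, frame=None, stop_force=None): straight line of the TCP; frame=None keeps the orientation; vel is the mean speed in mm/s. With stop_force (N) it stops when the force on the tool has changed by that much, and returns True; else False.
- env.move_j(angles): joint-space move.
- env.gripper_to(opening, grasp_force=None): opening from 0.0 (shut) to 1.0 (fully open); grasp_force is the grip in N (None keeps the last); returns when the fingers have stopped.
- env.hold(seconds).
- env.ik(position, orientation): joint angles nearest the present ones, or None.
- env.state(): the state.
- eyes.capture(name): name is "scene" or "top"; returns a dict with "image" (480x640x3 uint8, blue, green, red), "K" (3x3 intrinsics, pixels), "rvec" (rotation vector, rad) and "tvec" (3), from world to camera coordinates, as OpenCV has them. Camera axes: x right, y down, z forward; pixel columns grow to the right and rows downward; lengths in mm; the calibration is good to about 2 mm. A picture is of the moment at which its call begins. There is no depth.
A pose or a line that the arm cannot do raises env.IKError and nothing moves.
- env.job_done(): hands the job in; it is judged then, once.
The state is a dict: "time": time; "joint_positions": joint angles; "joint_vel": joint speeds; "effort": joint torques, N m; "eef_pos": TCP position; "orientation": TCP orientation; "ft_force": force on the tool from outside, world axes, zero at the start; "moment": the same for the moment, N m; "opening": opening from 0.0 (shut) to 1.0 (fully open); "grip_force": force on a finger pad.
Only numpy, scipy, OpenCV 4.12 (cv2) and the standard library are available. Lean on these libraries where they do the work, as an engineer would, in place of code of your own. Each camera call takes 0.05 s, during which the arm holds its last target. There are 200 camera calls.

## Working session

There is one attempt and no reset: what is moved stays moved. The work goes in short steps, each a Python script; the robot and the scene stay as the last script left them, time stands still between calls to the robot, and variables do not carry over. Pictures are saved under pics/ and viewed, at most 10 in all, crops included, and the job is handed in when it is done.

```bash
ls; mkdir -p pics; python3 - <<'E'
from workcell import env, eyes
import cv2,pickle
for n in("scene","top"):
    c=eyes.capture(n); cv2.imwrite(f"pics/{n}0.png",c["image"]); pickle.dump(c,open(f"{n}0.pkl","wb"))
    R=cv2.Rodrigues(c["rvec"])[0]; print(n,-R.T@c["tvec"].ravel(),c["K"][0,0])
print(env.state())
E
```

```text
pics
scene [1266.5097298   530.86104845  766.22489277] 545.4937378038227
top [ 239.70097425  -41.83758984 1272.4004952 ] 467.13577771882996
{'time': 0.1, 'joint_positions': array([-73.92147974,  30.77368357,  -0.25571768,  88.16266081,
         0.14881678,  61.15110837,  -4.07993313]), 'joint_vel': array([ 0.01783366, -0.15703155, -0.02177561, -0.02960735, -0.07094626,
        0.06888837, -0.09398747]), 'effort': array([ 2.10184211e-03, -5.72074378e+01,  9.93492231e-01, -2.52224833e+01,
       -5.62515634e-02,  1.34526883e-02,  4.79385312e-05]), 'eef_pos': array([220.75782903, 610.79845129, 237.93665428]), 'orientation': array([[-9.40485586e-01,  3.39833316e-01, -4.23724429e-04],
       [ 3.39833566e-01,  9.40484458e-01, -1.46032283e-03],
       [-9.77601106e-05, -1.51740836e-03, -9.99998844e-01]]), 'ft_force': array([-0.9325443 ,  0.47020634,  0.42110679]), 'moment': array([0.01292178, 0.04628536, 0.03640435]), 'grip_force': 0.0, 'opening': 0.9986560018562761}
```

View pics/scene0.png

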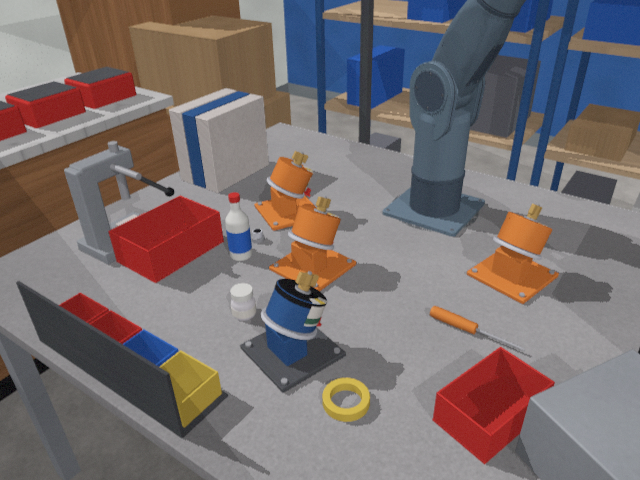

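View pics/top0.png

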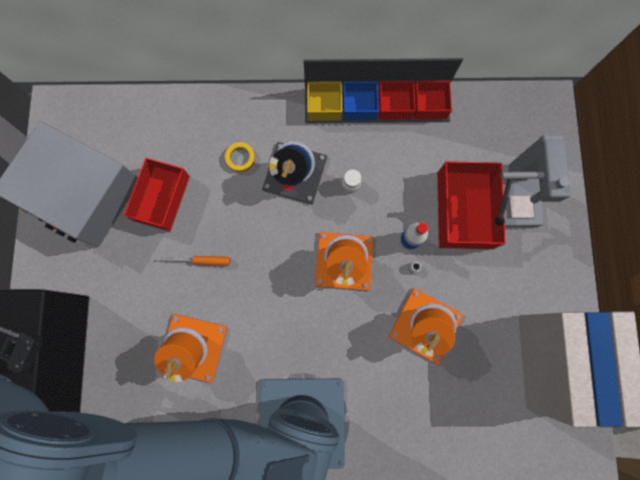

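The scene view shows the blue drum at (295,305) on a dark base (290,350), and the top view shows it at (290,165). The label is left of the front, with the red pointer near (288,188). I'll zoom in on both.

```bash
python3 - <<'E'
import cv2,numpy as np
a=cv2.imread("pics/top0.png")[130:215,250:340]; b=cv2.imread("pics/scene0.png")[262:390,235:355]
A=cv2.resize(a,(400,378),interpolation=cv2.INTER_CUBIC);
B=cv2.resize(b,(394,420),interpolation=cv2.INTER_CUBIC)
o=np.zeros((420,800,3),np.uint8); o[:378,:400]=A; o[:,402:796]=B
cv2.imwrite("pics/z0.png",o)
E
```

```text
(no output)
```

View pics/z0.png

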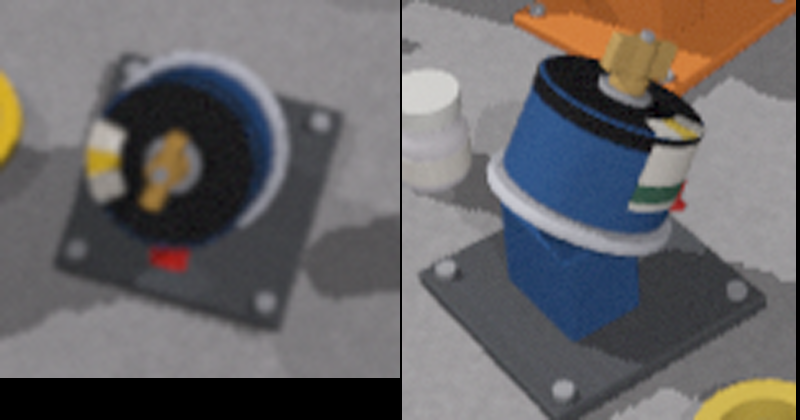

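The top crop shows base screws at about (135,73), (320,122), (265,302) and (77,249), the pointer at (169,259), the label's yellow at (103,162) and the nut bar running (178,138) to (152,205). Next I'll triangulate screws, nut, pointer and yellow from both views.

```bash
cat > vis.py <<'E'
import cv2,numpy as np,pickle
def ray(c,p):
    R=cv2.Rodrigues(np.array(c["rvec"]))[0]; o=-R.T@np.ravel(c["tvec"])
    q=cv2.undistortPoints(np.array([[p]],float),c["K"],None).ravel()
    d=R.T@np.array([q[0],q[1],1]); return o,d/np.linalg.norm(d)
def onz(c,p,z):
    o,d=ray(c,p); return o+d*(z-o[2])/d[2]
def onplane(c,p,q,n):
    o,d=ray(c,p); return o+d*((q-o)@n)/(d@n)
def tri(c1,p1,c2,p2):
    o1,d1=ray(c1,p1);o2,d2=ray(c2,p2)
    s=np.linalg.lstsq(np.c_[d1,-d2],o2-o1,rcond=None)[0]
    a=o1+s[0]*d1;b=o2+s[1]*d2; return (a+b)/2,np.linalg.norm(a-b)
def proj(c,X): return cv2.projectPoints(np.array(X,float).reshape(-1,1,3),np.array(c["rvec"]),np.array(c["tvec"]),c["K"],None)[0].reshape(-1,2)
def hue(img,roi,lo,hi):
    x0,x1,y0,y1=roi; m=cv2.inRange(cv2.cvtColor(img[y0:y1,x0:x1],cv2.COLOR_BGR2HSV),lo,hi)
    n,l,s,ce=cv2.connectedComponentsWithStats(m)
    if n<2: return None,0
    i=1+np.argmax(s[1:,4]); return ce[i]+[x0,y0],s[i,4]
E
python3 - <<'E'
from vis import *
T=pickle.load(open("top0.pkl","rb"));S=pickle.load(open("scene0.pkl","rb"))
t=lambda x,y:(250+(x+.5)/4.444-.5,130+(y+.5)/4.444-.5)
s=lambda x,y:(235+(x-402+.5)/3.283-.5,262+(y+.5)/3.281-.5)
np.set_printoptions(precision=1,suppress=True)
for n,a,b in[("BL+",(135,73),(563,391)),("FL",(77,249),(737,291)),("B-",(320,122),(445,270)),("spindle",(160,175),(648,36))]:
    print(n,*tri(T,t(*a),S,s(*b)))
cs=np.array([onz(T,t(*p),14) for p in[(135,73),(320,122),(265,302),(77,249)]]);print(cs,cs.mean(0))
co=np.array([onz(T,t(*p),12) for p in[(125,55),(340,115),(278,327),(57,268)]]);print(co,co.mean(0))
print([np.linalg.norm(co[i]-co[i-1]) for i in range(4)])
# front dir = from back edge mid to front edge mid
for c in(cs,co):
    f=(c[2]+c[3]-c[0]-c[1]); l=(c[0]+c[3]-c[1]-c[2]); print("front yaw",np.degrees(np.arctan2(f[1],f[0])),"left yaw-90",np.degrees(np.arctan2(l[1],l[0])))
for nm,lo,hi in[("yellow",(22,120,120),(35,255,255)),("brass",(10,80,80),(22,255,255))]:
    a=hue(T["image"],(265,318,135,195),lo,hi);b=hue(S["image"],(260,330,268,330),lo,hi); print(nm,a,b,tri(T,a[0],S,b[0]))
m=hue(T["image"],(280,300,180,200),(0,150,100),(6,255,255));print("red",m,onz(T,m[0],80))
o,_=ray(T,(0,0))
# model predictions
C=co.mean(0);C[2]=0
f=(co[2]+co[3]-co[0]-co[1]);f=f/np.linalg.norm(f);ax=np.r_[f[:2]*.5,.866]
base=C+[0,0,85]
for k in(0,62,86.5,101.5): print(k,base+k*ax,"top px",proj(T,base+k*ax),"scene",proj(S,base+k*ax))
E
```

```text
BL+ [747.8  57.7  11.1] 1.3852592038151814
FL [630.1  94.3  12.3] 2.7367504778519294
B- [713.1 -60.8  12.1] 1.1733044486918258
spindle [623.7  31.2 169.7] 1.7856215468344283
[[747.1  56.9  14. ]
 [712.8 -61.2  14. ]
 [594.5 -25.4  14. ]
 [630.3  92.9  14. ]] [671.1  15.8  14. ]
[[760.2  63.5  12. ]
 [718.1 -74.1  12. ]
 [578.8 -33.4  12. ]
 [618.6 105.6  12. ]] [668.9  15.4  12. ]
[np.float64(147.74099489528658), np.float64(143.88614587735916), np.float64(145.1682552596175), np.float64(144.60696185862295)]
front yaw 162.99017972591776 left yaw-90 73.49174912027821
front yaw 163.57059434823802 left yaw-90 73.51325650665714
yellow (array([272.4, 165.9]), np.int32(29)) (array([319.8, 301.1]), np.int32(17)) (array([644.9,  67.9, 133.2]), np.float64(2.7128340015867067))
brass (array([287.1, 167.7]), np.int32(102)) (array([305.8, 276.5]), np.int32(891)) (array([629.8,  27.5, 162.8]), np.float64(0.3787894936432843))
red (array([287.6, 188.2]), np.int32(23)) [602.1  31.1  80. ]
0 [668.9  15.4  85. ] top px [[293.4 163.5]] scene [[289.7 317.8]]
62 [639.2  24.2 138.7] top px [[288.9 167.4]] scene [[301.7 288.8]]
86.5 [627.4  27.6 159.9] top px [[287.  169.1]] scene [[306.6 277.2]]
101.5 [620.2  29.8 172.9] top px [[285.8 170.1]] scene [[309.5 270. ]]
```

Everything agrees: the stand is at about (671,15.6), its front yaw is 163.4° and the base edges come out near 145 mm. The nut centre comes out at z≈161 (text gives 160). The label is about 76° from the front on the +y side, so it rolls counter-clockwise seen from above. Next I'll check the bar angle and the IK.

```bash
cat > geo.py <<'E'
import numpy as np
C=np.array([671.,15.6,0]); f=np.radians(163.4)
h=np.array([np.cos(f),np.sin(f),0]); z=np.array([0,0,1.])
ax=h*.5+z*.8660254; e1=h*.8660254-z*.5; e2=np.cross(e1,ax)   # e1 front, e2 towards label side
B=C+85*z; LID=B+62*ax
def rad(phi): p=np.radians(phi); return np.cos(p)*e1+np.sin(p)*e2
def R(phi,tilt=0):   # tool z=-ax ; tool x along rad(phi)
    x=rad(phi); return np.c_[x,np.cross(-ax,x),-ax]
def P(k,r=0,phi=0): return LID+k*ax+r*rad(phi)   # k mm above lid
E
python3 - <<'E'
from vis import *; from geo import *
from workcell import env
np.set_printoptions(precision=1,suppress=True)
print("e2",e2)
T=pickle.load(open("top0.pkl","rb"))
def az(c,p,k):
    d=onplane(c,p,P(k),ax)-P(k); return np.degrees(np.arctan2(d@e2,d@e1)),np.hypot(d@e2,d@e1)
t=lambda x,y:(250+(x+.5)/4.444-.5,130+(y+.5)/4.444-.5)
print("bar",az(T,t(178,138),35.5),az(T,t(152,205),35.5))
S=pickle.load(open("scene0.pkl","rb"))
print("yellow",az(T,(272.4,165.9),0),az(S,(319.8,301.1),0), "label ctr")
for a in(0,180):
  for d in(0,-45,-90,-110):
    q=env.ik(P(17),R(a+d)); q2=env.ik(P(70),R(a+d)); q3=env.ik(P(17),R(a-d)); print(a,d,q,q2 is not None,q3)
for sp in(0,90,180,-90):
  for phi in range(-180,180,30):
    q=env.ik(P(0,38,phi),R(phi+sp)); print(sp,phi,q) if q is not None else None
E
```

```text
e2 [ 0.3  1.  -0. ]
bar (np.float64(-169.1792972306727), np.float64(22.85502845278463)) (np.float64(5.237116989972128), np.float64(17.934169543070322))
yellow (np.float64(77.17941984407099), np.float64(42.61525618204256)) (np.float64(74.77732168175248), np.float64(44.86431755070007)) label ctr
0 0 [-22.9  26.4  10.8 119.2  49.7  13.3  12.5] True [-22.9  26.4  10.8 119.2  49.7  13.3  12.5]
0 -45 [-27.5  26.9  16.5 119.4  41.5  11.4  64.8] True [-27.3  26.8  16.2 119.4  42.1  11.5 -25.8]
0 -90 [-21.3  26.3   8.8 119.1  52.   14.  100.6] True [-28.4  27.   17.7 119.5  39.6  11.1 -68.5]
0 -110 [-18.7  26.1   5.6 118.9  55.1  15.2 117.9] True [-53.   36.4  51.  120.7 -61.7  14.1   6.6]
180 0 [-53.   36.4  51.  120.7 -61.7  14.1 -63.4] True [-53.   36.4  51.  120.7 -61.7  14.1 -63.4]
180 -45 [-53.   36.4  51.  120.7 -61.7  14.1 -18.4] True [-14.5  26.1   0.5 118.7  59.4  17.  139.4]
180 -90 [-28.4  27.   17.7 119.5  39.6  11.1 -68.5] True [-21.3  26.3   8.8 119.1  52.   14.  100.6]
180 -110 [-25.7  26.6  14.2 119.3  45.2  12.2 -53.5] True [-24.3  26.5  12.6 119.2  47.4  12.7  84.5]
0 -180 
[... 1663 characters left out ...]
3 114.1  41.8  14.6  78.5]
180 150 [-25.5  29.7  14.9 113.4  33.5  13.8  58.2]
-90 -180 [-42.9  34.8  41.1 114.9 -38.8  12.7   6.9]
-90 -150 [-41.5  34.1  41.  116.6 -44.2  11.7 -16.1]
-90 -120 [-47.6  37.9  50.8 119.4 -71.   16.  -20.9]
-90 -90 [-45.7  35.9  46.8 121.9 -74.1  12.3 -47. ]
-90 -60 [-12.7  27.3   2.  122.2  74.4  13.1 141.2]
-90 -30 [  3.9  29.3 -20.9 122.   84.4  24.  103.4]
-90 0 [-15.6  28.3  -0.1 122.4  78.4  15.9  73.4]
-90 30 [-26.3  29.2  11.  121.1  66.6  12.1  51.9]
-90 60 [-31.2  30.2  16.6 118.8  50.6  11.   36.6]
-90 90 [-33.   30.8  19.9 116.4  35.5  11.2  21.9]
-90 120 [-33.5  31.1  22.6 114.6  22.6  11.6   5.7]
-90 150 [-32.9  31.   24.5 113.8  13.1  11.6 -13.3]
```

```bash
python3 - <<'E'
from geo import *; from workcell import env
np.set_printoptions(precision=1,suppress=True)
a=8.4; off=-0.6*e2
env.reach(P(90)+off,R(a)); print(env.state()["joint_positions"])
env.gripper_to(0.42,30)
print("stop",env.movel(P(17)+off,vel=60,stop_force=8))
s=env.state(); d=s["eef_pos"]-P(0);print(d@ax,d@e1,d@e2,s["joint_positions"],s["ft_force"],s["time"])
E
```

```text
[-38.   18.   25.4 122.   26.6  17.5  25.9]
stop False
16.936013869392603 -0.02402220026679114 -0.6022998351952245 [-28.3  27.   17.6 119.5  39.7  11.   13.1] [-0.1  1.1  0.1] 4.75
```

```bash
python3 - <<'E'
from geo import *; from workcell import env
np.set_printoptions(precision=1,suppress=True)
a=8.4; off=-0.6*e2
env.movel(P(90)+off,vel=100)
env.move_j([-13,17,-1,121.5,60,22,-5])
env.movel(P(90)+off,vel=80,frame=R(a)); print(env.state()["joint_positions"])
print("stop",env.movel(P(17)+off,vel=60,stop_force=8))
s=env.state(); d=s["eef_pos"]-P(0);print(d@ax,d@e1,d@e2,s["joint_positions"],s["ft_force"],s["time"])
E
```

```text
[-10.5  17.1  -6.9 120.6  48.8  24.2   6.3]
stop False
17.29439928080247 -0.2222674529940729 -0.4397497819243532 [-14.   26.   -0.1 118.7  59.8  17.2  -4.3] [-0.2  0.8 -0.5] 8.1833
```

Joint 6 now has margin (17.2°). I'll grip and turn 90° clockwise, using joint 7 only with small lifts.

```bash
python3 - <<'E'
from geo import *; from workcell import env
np.set_printoptions(precision=1,suppress=True)
env.gripper_to(0.0,15); s=env.state(); print("grip",s["opening"]*88,s["grip_force"],s["ft_force"])
env.gripper_to(0.0,45); s=env.state(); print("grip",s["opening"]*88,s["grip_force"],s["ft_force"],s["moment"])
for i in range(5):
    q=np.array(s["joint_positions"]); q=q.copy()
    q[6]=-4.3-18.5*(i+1)
    p0=s["eef_pos"]
    env.move_j(q); s=env.state()
    env.movel(s["eef_pos"]+ax*0.39,vel=10); s=env.state()
    d=s["eef_pos"]-P(0); x=s["orientation"][:,0]
    print(np.degrees(np.arctan2(x@e2,x@e1)),d@ax,d@e1,d@e2,s["ft_force"],s["moment"],s["opening"]*88,s["joint_positions"][[5,6]],s["time"])
    if np.linalg.norm(s["ft_force"])>50: break
E
```

```text
grip 9.75431293567157 14.999233980925055 [ 5.6  5.5 -3. ]
grip 9.350772989454093 44.99833002977539 [ 5.3  4.8 -3.8] [ 1.1 -0.2  0.6]
26.74219808110561 17.68997882922859 -0.7303823209773874 3.3854133112691858 [ 3.  -0.2 -2.9] [ 0.2  0.4 -0.1] 9.65858445172507 [ 17.1 -22.6] 9.575
45.318223388124274 18.058855017931105 -0.7379093622529558 3.354752786872216 [ 1.9  0.2 -2.7] [ 0.2  0.4 -0. ] 9.720577383671285 [ 17.1 -41.1] 10.2333
63.91060840619106 18.439818805568674 -0.7188374073839281 3.3952135431276536 [ 1.9 -0.2 -2.2] [0.2 0.4 0. ] 9.635936025477603 [ 17.2 -59.6] 10.8917
82.49002578321613 18.807125246058703 -0.7086902076176465 3.3839191408642177 [ 2.  -1.  -1.9] [ 0.2  0.5 -0. ] 9.697880153805627 [ 17.2 -78.1] 11.55
101.08190713774998 19.172028250974996 -0.6999591644601564 3.358114682901907 [ 1.9  0.5 -2.1] [ 0.2  0.6 -0.1] 9.21642253917611 [ 17.3 -96.6] 12.2083
```

```bash
python3 - <<'E'
from geo import *; from workcell import env,eyes; from vis import *
np.set_printoptions(precision=1,suppress=True)
env.gripper_to(0.42); s=env.state(); d=s["eef_pos"]-P(0); print(d@ax,d@e1,d@e2,s["ft_force"])
env.movel(s["eef_pos"]+ax*70,vel=150)
q=np.array(env.state()["joint_positions"]); q[0]-=35; env.move_j(q)   # swing aside to look
print(env.state()["time"],env.state()["eef_pos"])
o=np.zeros((420,800,3),np.uint8)
for n in("top","scene"):
    c=eyes.capture(n); pickle.dump(c,open(n+"1.pkl","wb")); im=c["image"]
    if n=="top": o[:378,:400]=cv2.resize(im[130:215,250:340],(400,378),interpolation=2)
    else: o[:,402:796]=cv2.resize(im[262:390,235:355],(394,420),interpolation=2)
cv2.imwrite("pics/z1.png",o)
E
```

```text
19.386452885295256 -0.7425098341664977 3.382929328886661 [-0.1 -0.5  0.6]
14.7333 [469.6 375.5 216. ]
```

View pics/z1.png

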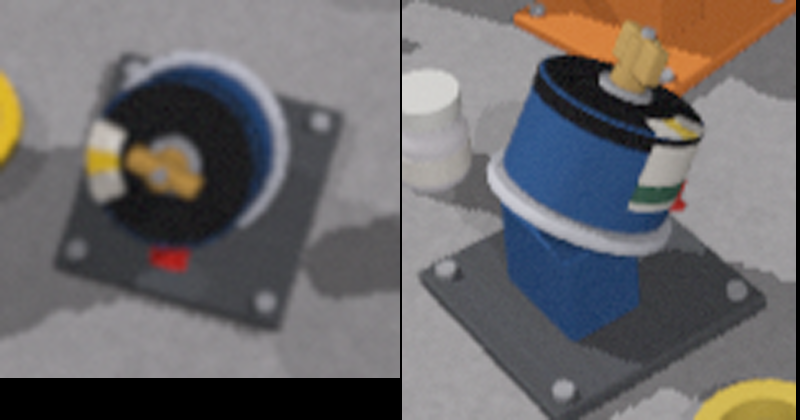

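The nut turned: its bar now runs (130,155) to (200,187) in the top crop, and the drum has not moved. I'll measure the bar angle, then plan the roll.

```bash
python3 - <<'E'
from vis import *; from geo import *
np.set_printoptions(precision=1,suppress=True)
T=pickle.load(open("top1.pkl","rb"));S=pickle.load(open("scene1.pkl","rb"))
t=lambda x,y:(250+(x+.5)/4.444-.5,130+(y+.5)/4.444-.5)
s=lambda x,y:(235+(x-402+.5)/3.283-.5,262+(y+.5)/3.281-.5)
def e(c,p,k):
    d=onplane(c,p,P(k),ax)-P(k); return np.array([d@e1,d@e2])
a,b=e(T,t(130,158),37.5),e(T,t(200,187),37.5); print(a,b,np.degrees(np.arctan2(*(a-b)[::-1])),"spindle",e(T,t(160,175),41.5),e(S,s(648,35),41.5), tri(T,t(160,175),S,s(648,35)),P(41.5))
for c,roi in((T,(265,318,135,195)),(S,(300,330,285,320))):
    m=hue(c["image"],roi,(22,120,120),(35,255,255)); v=e(c,m[0],0); print(m,v,np.degrees(np.arctan2(v[1],v[0])))
# black lid + label outline fit by ellipse in top
im=T["image"]; g=cv2.cvtColor(im,cv2.COLOR_BGR2HSV)
E
```

```text
[-5.  19.1] [  0.3 -22.7] 97.22793342841302 spindle [-1.1  0. ] [-10.2  12.5] (array([623.5,  31.2, 170.3]), np.float64(1.7179465044349378)) [621.4  30.4 174.6]
(array([272.6, 165.9]), np.int32(29)) [ 9.2 41. ] 77.34511321994087
(array([319.9, 301.1]), np.int32(18)) [12.  43.3] 74.52559890935835
```

The bar is now at about 97°, so it turned about 89°. The label is still at about 76°. For the roll, I'll press on the back half of the lid and move the contact from 195° to about 119° with light force feedback.

```bash
cat > roll.py <<'E'
from geo import *; from workcell import env
np.set_printoptions(precision=1,suppress=True)
RAD=39
def roll(phi0,dphi,F=8,sp=180,step=4,clear=60):
    env.movel(P(clear,RAD,phi0),vel=150,frame=R(phi0+sp)); print(env.state()["joint_positions"])
    env.movel(P(8,RAD,phi0),vel=100); env.hold(.15)
    b=env.state()["ft_force"]@ax
    hit=env.movel(P(-6,RAD,phi0),vel=15,stop_force=5)
    s=env.state(); k=(s["eef_pos"]-P(0))@ax; print("hit",hit,k,s["ft_force"]@ax-b)
    if not hit: return False
    n=int(np.ceil(abs(dphi)/step))
    for i in range(n+1):
        p=phi0+dphi*i/n
        env.movel(P(k,RAD,p),vel=30,frame=R(p+sp))
        s=env.state(); f=s["ft_force"]@ax-b; tq=s["ft_force"]@np.cross(ax,rad(p))
        if i%3==0 or i==n: print(round(p),"k %.2f act %.2f F %.1f tang %.1f j6 %.1f t %.1f"%(k,(s["eef_pos"]-P(0))@ax,f,tq,s["joint_positions"][5],s["time"]))
        if f>30: print("too hard"); break
        k-=np.clip(.12*(F-f),-.6,.6)
    env.movel(s["eef_pos"]+ax*clear,vel=150); return True
E
python3 - <<'E'
from roll import *
q=np.array(env.state()["joint_positions"]); q[0]+=35; q[6]=0; 
env.move_j(q); env.gripper_to(0.0,10)
for ph in(195,157,119): print(ph,env.ik(P(0,RAD,ph),R(ph+180)))
env.movel(P(85,RAD,195),vel=120,frame=R(375)); s=env.state();print(s["joint_positions"],s["time"],s["opening"])
E
```

```text
195 [ -8.1  28.3  -3.4 113.6  54.6  18.3  -1.9]
157 [ -5.5  29.4 -10.  112.1  59.4  22.5  30.6]
119 [ -3.5  30.4 -15.8 112.7  66.1  25.6  60.8]
[ -5.5  18.4  -9.1 116.2  43.9  25.5   8. ] 17.3167 0.007867265288938838
```

```bash
python3 - <<'E'
from roll import *; from workcell import eyes; from vis import *
ok=roll(195,-70)
if ok:
    q=np.array(env.state()["joint_positions"]); q[0]-=35; env.move_j(q); print(env.state()["time"])
    o=np.zeros((420,800,3),np.uint8)
    for n in("top","scene"):
        c=eyes.capture(n); pickle.dump(c,open(n+"2.pkl","wb")); im=c["image"]
        if n=="top": o[:378,:400]=cv2.resize(im[130:215,250:340],(400,378),interpolation=2)
        else: o[:,402:796]=cv2.resize(im[262:390,235:355],(394,420),interpolation=2)
    cv2.imwrite("pics/z2.png",o)
E
```

```text
[ -6.5  21.3  -7.2 115.7  46.8  23.3   5.4]
hit True 0.10302099741076987 6.103536757521846
195 k 0.10 act 0.13 F 2.9 tang -0.5 j6 17.9 t 19.3
183 k -0.32 act 0.10 F 7.4 tang -0.5 j6 19.5 t 20.1
172 k -0.47 act 0.11 F 7.2 tang -0.0 j6 20.9 t 20.8
160 k -0.53 act 0.10 F 7.5 tang -0.7 j6 22.3 t 21.6
148 k -0.60 act 0.10 F 7.7 tang -0.7 j6 23.4 t 22.3
137 k -0.63 act 0.10 F 8.3 tang -0.7 j6 24.4 t 23.1
125 k -0.54 act 0.09 F 7.5 tang -1.3 j6 25.2 t 23.8
25.7833
```

```bash
ls pics
```

```text
scene0.png
top0.png
z0.png
z1.png
z2.png
```

View pics/z2.png

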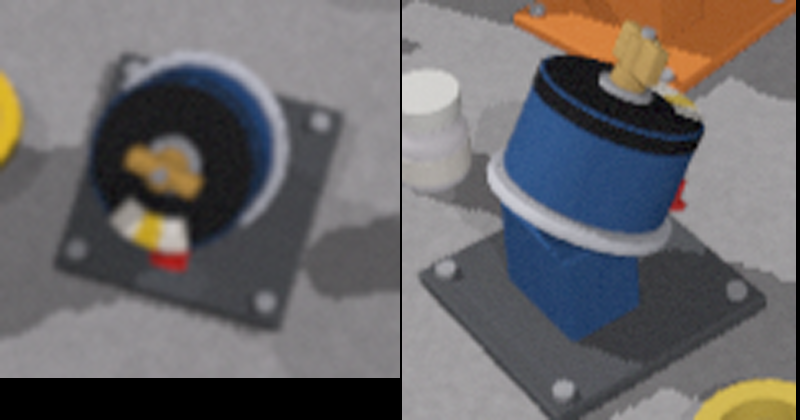

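```bash
cat > lab.py <<'E'
from vis import *; from geo import *
def e(c,p,k):
    d=onplane(c,p,P(k),ax)-P(k); return np.array([d@e1,d@e2])
def lab(T):
    # yellow blob and white+yellow label patch within the lid's annulus, as bearing from lid centre
    g=cv2.cvtColor(T["image"],cv2.COLOR_BGR2HSV); ys,xs=np.mgrid[135:200,262:320]; out=[]
    pts=np.array([e(T,(x,y),0) for x,y in zip(xs.ravel(),ys.ravel())])
    r=np.hypot(*pts.T); ph=np.degrees(np.arctan2(pts[:,1],pts[:,0])); px=g[ys.ravel(),xs.ravel()].astype(int)
    ye=(px[:,0]>=20)&(px[:,0]<=35)&(px[:,1]>100)&(px[:,2]>100)&(r>33)&(r<50)
    lb=((px[:,1]<60)&(px[:,2]>110)|ye)&(r>34)&(r<47)&(abs(ph)<110)
    return ye.sum(),ph[ye].mean(),lb.sum(),ph[lb].mean(),ph[lb].min(),ph[lb].max()
E
python3 - <<'E'
from lab import *
np.set_printoptions(precision=1,suppress=True)
for i in(1,2): print(lab(pickle.load(open(f"top{i}.pkl","rb"))))
E
```

```text
(np.int64(31), np.float64(77.42090354809321), np.int64(77), np.float64(78.69962686392059), np.float64(49.037301444380084), np.float64(107.8234927432051))
(np.int64(33), np.float64(8.68543600456809), np.int64(75), np.float64(6.888199005422709), np.float64(-22.482509226514217), np.float64(35.593025188924535))
```

The drum followed the fingertip. The label (yellow at (148,233) in the crop) is now about 7–8° short of the pointer at (170,260). I'll check the mark's bearing from the lid outline and the pointer.

```bash
python3 - <<'E'
from lab import *
np.set_printoptions(precision=1,suppress=True)
for i in(0,1,2):
    T=pickle.load(open(f"top{i}.pkl","rb"))
    m=hue(T["image"],(280,300,180,200),(0,150,90),(6,255,255))
    print(i,"red",m,[e(T,m[0],k) for k in(-62,-56,-50)])
    g=cv2.cvtColor(T["image"],cv2.COLOR_BGR2HSV); ys,xs=np.mgrid[135:200,262:320]
    pts=np.array([e(T,(x,y),0) for x,y in zip(xs.ravel(),ys.ravel())])
    V=T["image"][ys.ravel(),xs.ravel()].astype(int)
    r=np.hypot(*pts.T)
    blk=(V.max(1)<28)&(r<60)
    # bounds of the lid along e2 on rows with |e1|<15
    s=blk&(abs(pts[:,0]+0)<12)
    print("lid e2 range",np.percentile(pts[s,1],[0,1,99,100]),"e1 range",np.percentile(pts[blk&(abs(pts[:,1])<12),0],[0,2,98,100]),blk.sum())
print(V[(r<60)].max(1)[:0], "sample values lid/base/blue:",T["image"][160,275],T["image"][150,268],T["image"][150,308],T["image"][195,300])
E
```

```text
0 red (array([287.6, 188.2]), np.int32(23)) [array([71.6, -0.4]), array([70. , -1.2]), array([68.5, -2.1])]
lid e2 range [-41.1 -41.1  26.9  27.4] e1 range [-42.5 -41.8  40.1  40.6] 282
1 red (array([287.8, 188. ]), np.int32(24)) [array([70.9, -0.7]), array([69.3, -1.6]), array([67.7, -2.5])]
lid e2 range [-41.6 -41.4  20.9  27.6] e1 range [-42.9 -41.9  39.5  41. ] 147
2 red (array([287.9, 188.2]), np.int32(22)) [array([71.2, -1.3]), array([69.7, -2.1]), array([68.1, -3. ])]
lid e2 range [-41.6 -40.4  43.2  43.6] e1 range [-42.5 -41.2  26.4  26.8] 144
[] sample values lid/base/blue: [26 28 27] [150 147 149] [184 172 172] [75 71 69]
```

```bash
python3 - <<'E'
from roll import *; from workcell import eyes; from lab import *
q=np.array(env.state()["joint_positions"]); q[0]+=35; env.move_j(q)
ok=roll(165,-7.5,step=2)
q=np.array(env.state()["joint_positions"]); q[0]-=35; env.move_j(q); print(env.state()["time"])
o=np.zeros((420,800,3),np.uint8)
for n in("top","scene"):
    c=eyes.capture(n); pickle.dump(c,open(n+"3.pkl","wb")); im=c["image"]
    if n=="top": o[:378,:400]=cv2.resize(im[130:215,250:340],(400,378),interpolation=2); print(lab(c))
    else:
        o[:,402:796]=cv2.resize(im[262:390,235:355],(394,420),interpolation=2)
for i in(2,3):
    S=pickle.load(open(f"scene{i}.pkl","rb")); m=hue(S["image"],(300,330,280,320),(22,120,120),(35,255,255)); v=e(S,m[0],0); print(m,v,np.degrees(np.arctan2(v[1],v[0])))
cv2.imwrite("pics/z3.png",o)
E
```

```text
[ -3.6  22.4 -13.4 114.1  50.9  26.3  30.7]
hit True 0.122449359885767 5.235918993843299
165 k 0.12 act 0.15 F 2.4 tang 0.1 j6 21.6 t 29.8
159 k -0.59 act 0.06 F 9.8 tang -0.8 j6 22.2 t 30.6
158 k -0.37 act 0.10 F 6.9 tang -0.5 j6 22.4 t 30.8
32.8083
(np.int64(31), np.float64(0.7799826978437532), np.int64(75), np.float64(-1.584111964220828), np.float64(-30.834466638322766), np.float64(27.581070633097728))
(array([319.1, 292.2]), np.int32(13)) [42.4  6.4] 8.555173282328719
(array([316.3, 290.5]), np.int32(13)) [40.6 -0.2] -0.2671600459551675
```

View pics/z3.png

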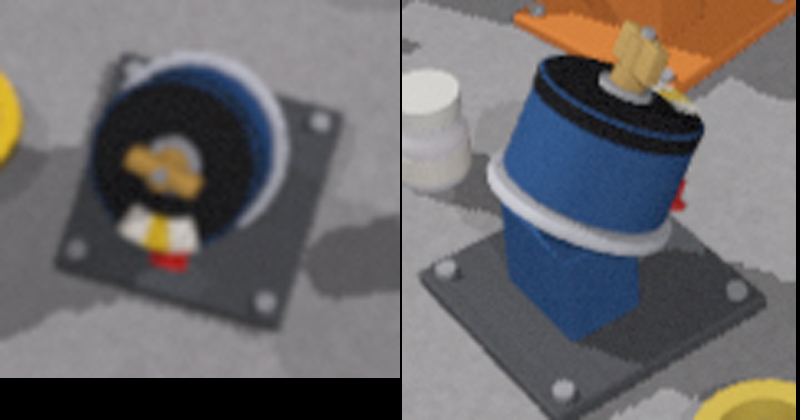

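The label's middle measures within about 1–2° of the mark in both views, with the yellow at (158,233) in the crop, lined up with the pointer. The nut is still a quarter turn slack and the arm is clear.

```bash
python3 -c "
from workcell import env
env.hold(.3); print(env.job_done())"
```

```text
the job is handed in; nothing more can be done
None
```

The nut is slackened by about a quarter turn (about 89° clockwise, measured from the images), the label's middle is within about 2° of the red mark, and the job was handed in at about 33 s with the arm clear and nothing else on the bench touched.

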